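Clear the slitting machine's feed board, then hold it up at the set tab

ROBOT

A 6-joint arm with a two-finger parallel gripper is mounted at the origin on the work surface. World frame = base frame: x ahead of the robot, y to its left, z up, the work surface at z = 0. Lengths are in mm, angles in rad, forces in N, time in s.
With the tool pointing down it reaches from about 400 to 925 mm from the base axis. Payload 12.5 kg.
Tool frame: the origin (TCP) lies midway between the tips of the shut fingers; the grasp point (between the pads) lies 19 mm behind it; y points along the fingers, x is the direction in which the jaws open and shut, and the axes are right-handed (so a half turn about y gives the same grasp; the last joint's range is limited). The gripper opens to 95 mm and grips with 3 to 60 N. Pads are 20 mm wide; open, the fingers measure 119 mm over their backs; the gripper's body (75 mm by 180 mm) begins 59 mm behind the grasp point.
Start: joints at [1.14, 0.491, 1.559, -0, 1.092, -0.106], TCP at [199.433, 592.346, 214.661] pointing down, gripper open.
Joint ranges: [-3.1, 3.1], [-0.84, 2.19], [0.05, 2.79], [-1.13, 4.28], [0.06, 2.93], [-2.69, 2.69]. Speed limits (rad/s): [2.22, 2.22, 2.79, 3.14, 3.14, 3.14].

INTERFACE

Orientations are given as [roll, pitch, yaw] about the fixed x, y, z axes, in that order (R = Rz(yaw) Ry(pitch) Rx(roll)).
In Python, from cell import env, vision, job gives the robot as it stands.
- The arm moves only by the shell command python3 -m crank 'ROWS' [OPENING]. ROWS is JSON, a list of rows, each a list of 6 numbers: the shift along the tool's x, y, z in mm, then the turn, a rotation vector about the tool's x, y, z in degrees. In form: [[x, y, z, rx, ry, rz], ...]. A call has 1 to 5 rows; each row is the pose to reach, as a shift and turn from the pose measured when the call began, along the tool's axes at that moment; what a row does not reach only later rows make up. A row lasts 1/10 s, in which the tool goes at most 50 mm and 8.59 degrees, less where a joint would pass 70% of its speed; a pose out of reach is approached as far as the arm can. A call with a gripper value outside its range is refused whole. OPENING is the opening, from 0 (shut) to 1 (fully open), set as the call begins (- or left out, the last holds). The fingers move at their own pace and stop on an object; the grip force is fixed at half the most. Time passes only in rows, so rows that repeat a pose let the fingers close. It gives the time, the measured TCP pose, the force and the opening at its end, in the units of the state.
- env.state(): the state, without advancing time (a new reading comes with each control period).
- vision.read_camera(name): name is "scene" or "top" or "wrist"; returns (picture, depth): 480x640x3 uint8, blue, green, red; 480x640 float32, mm along the optical axis (not along the pixel's ray), 0 where there is no reading.
- vision.calibration(name): a dict with "vertical_fov" (degrees; the focal length in pixels is half the picture's height over the tangent of half this angle, whatever the lens; pixels are square), "cx", "cy" (the principal point, pixels), "pose" (4x4, takes a point from camera to world coordinates). Camera axes: x right, y down, z forward; pixel columns grow to the right and rows downward; lengths in mm; the calibration is good to about 2 mm. A picture is of the moment at which its call begins: read the wrist's pose just before it. calibration takes no time and is no camera call; for the wrist camera it gives the pose at the moment of the call.
- job.job_done(): hands the job in, once; it reports no verdict.
The state is a dict: "t": time; "joints": joint angles; "qvel": joint speeds; "tau": joint torques, N m; "eef_pos": TCP position; "tcp_rot": TCP orientation; "ft_force": force on the tool from outside, world axes, zero at the start; "moment": the same for the moment, N m; "opening": opening from 0.0 (shut) to 1.0 (fully open).
Only numpy, scipy, OpenCV 4.12 (cv2) and the standard library are available. Lean on these libraries where they do the work, as an engineer would, in place of code of your own. Each camera call takes 0.05 s, during which the arm holds its last target.

TASK

With the wooden scraper block, not with your fingers, scrape the four spoilt jujube halves off the slitting machine's feed board, over its open front edge into the scrap pan below, keeping the board down meanwhile so that nothing slides into the rollers. Set the scraper down on the bench, then take the board's side handle and swing the board up until its index is in line with the set tab on the quadrant, and finish still holding it there so that I can tighten the pivot clamp: it falls if let go. Do not shift the set tab, and leave the mug, brush and jar alone.

Things in the scene. Friction and masses are not known exactly. Their poses are not given: they have to be found in the camera images.
- slitter: Bench-top roller slitting machine, grey steel, fixed. Origin on the bench below the middle of the feed-board hinge; x from the board over the rollers (away from the robot), y along the hinge to the left, z up. Hinge line 115 mm up. Side plates, rollers, motor at x 0 to 0.33 m, up to 0.20 m high. Pivot clamp's wing nut on the hinge line, y = -162 mm.
- feed_board (a joint): Angle of the feed board about its hinge, rad: 0 = level, down on its rest brackets (the start); grows as the front edge (robot's side) is raised; up to 1.15. Moves freely and falls back to 0 when let go. The board weighs about 0.75 kg: holding it at the handle takes about 4 N.
- board_hinge (a point): Middle of the hinge line, on the feed board's top. Axes turn with the board; at 0 rad as the machine's. Steel plate 170 mm long (x 0 to -170), 220 wide, 5 thick, top 115 mm above the bench when level. Side rails 22 mm above it, 204 mm apart inside, x -164 to -14; front edge open, no lip. Beyond the hinge: throat, then rollers from x = 63 mm, 42 mm above the board.
- board_front (a point): Middle of the feed board's open front edge, on its top surface (170 mm from the hinge).
- board_handle (a point): Middle of the board's side handle: round wooden sleeve, 22 mm in diameter, 94 mm long along y, standing out from the left side near the front edge. At x = -155, y = 171, z = -6 mm from board_hinge in the board's axes; sleeve from y = 124 to 218 mm. Free all round: can be pinched from above, fingers before and behind it.
- board_index (a point): Tip of the board's index, a dark flat steel bar along the right side of the board, level with the board's top surface, on the inner side of the quadrant; 158 mm from the hinge line.
- set_tab (a joint): Angle of the set tab along the quadrant, rad, on the same scale as feed_board: the board is in line with the tab when both read the same. Set between 0.45 and 0.85; clamped, stays put unless pushed hard. Quadrant: upright steel arc, 125 mm radius about the hinge, on the right of the board (y = -146 mm of the machine), up to 0.24 m above the bench.
- tab_mark (a point): Centre of the set tab's thumbscrew (steel, 18 mm in diameter, standing 13 mm out to the right of the quadrant), 125 mm from the hinge line. The tab is a dark steel clip on the arc with its tip pointing outward. A line from the hinge through this point shows the board's wanted angle.
- scraper_center (a point): Centre, 34 mm above the underside, of the scraper: wooden block with rubber sole, standing on the bench right or left of the machine. Sole 38 mm (x) by 120 (y) by 22 high; on it an upright grip 24 thick (x) by 90 (y), top 68 mm from the underside. Axes x across the grip, y along it, z up. About 0.18 kg.
- scrap_pan: Loose open pan of dark sheet steel, 0.9 kg, under the board's front edge. Origin at the centre of its underside; 160 mm (x) by 260 mm (y) by 45 mm high, 4 mm walls.
- half1_center (a point): Centre of a spoilt jujube half: greenish dome, 36 mm in diameter, 16 mm high, 12 g, lying flat side down on the feed board at the start; it slides when pushed.
- half2_center (a point): Centre of a spoilt jujube half: greenish dome, 36 mm in diameter, 16 mm high, 12 g, lying flat side down on the feed board at the start; it slides when pushed.
- half3_center (a point): Centre of a spoilt jujube half: greenish dome, 36 mm in diameter, 16 mm high, 12 g, lying flat side down on the feed board at the start; it slides when pushed.
- half4_center (a point): Centre of a spoilt jujube half: greenish dome, 36 mm in diameter, 16 mm high, 12 g, lying flat side down on the feed board at the start; it slides when pushed.
- mug: Bystander: white mug, 80 mm in diameter, 82 mm high, handle at its +y side. Origin at the centre of its underside.
- brush: Bystander: hand brush lying along its x. Origin under its middle.
- jar: Bystander: closed amber jar, 76 mm in diameter, 110 mm high. Origin at the centre of its underside.
Not all that is in view belongs to the job. Leave any pink look-alike of the part that bears half1_center alone.

How it is judged (in metres and radians):
On the way:
1. all four halves scraped into the scrap pan, the board still down (x of half1_center in the frame of scrap_pan between -0.08 and 0.08 m and y of half1_center in the frame of scrap_pan between -0.13 and 0.13 m and height (world z) of each of half1_center, half2_center, half3_center, half4_center below 0.05 m and x of half2_center in the frame of scrap_pan between -0.08 and 0.08 m and y of half2_center in the frame of scrap_pan between -0.13 and 0.13 m and x of half3_center in the frame of scrap_pan between -0.08 and 0.08 m and y of half3_center in the frame of scrap_pan between -0.13 and 0.13 m and x of half4_center in the frame of scrap_pan between -0.08 and 0.08 m and y of half4_center in the frame of scrap_pan between -0.13 and 0.13 m and value of joint feed_board below 0.12 rad), for 0.2 s.
At the end, for the whole second after the job is handed in: The fingers hold the feed board, still, within 0.08 rad (4.6 degrees) of the set tab's angle, and nothing else carries it; all four halves are in the scrap pan; the scraper rests on the bench, let go and not in or against the pan (x of half1_center in the frame of scrap_pan between -0.08 and 0.08 m and y of half1_center in the frame of scrap_pan between -0.13 and 0.13 m and height (world z) of each of half1_center, half2_center, half3_center, half4_center below 0.05 m and x of half2_center in the frame of scrap_pan between -0.08 and 0.08 m and y of half2_center in the frame of scrap_pan between -0.13 and 0.13 m and x of half3_center in the frame of scrap_pan between -0.08 and 0.08 m and y of half3_center in the frame of scrap_pan between -0.13 and 0.13 m and x of half4_center in the frame of scrap_pan between -0.08 and 0.08 m and y of half4_center in the frame of scrap_pan between -0.13 and 0.13 m and angle between the x axis of board_index and the x axis of tab_mark, either way round below 0.08 rad and velocity of joint feed_board between -0.05 and 0.05 rad/s and contact force between the fingers and feed_board above 0.5 N and contact force between each of scraper, scrap_pan and feed_board below 0.1 N and height (world z) of scraper_center below 0.045 m and linear speed of scraper below 0.03 m/s and contact force between scraper and the arm below 0.1 N and contact force between scraper and the fingers below 0.1 N and contact force between scraper and scrap_pan below 0.1 N); the arm keeps its last pose, push and grip.
It fails at once if the set tab is shifted by more than 6 mm (distance of tab_mark from where it was at the start of the episode above 0.006 m).
It fails at once if the fingers push a jujube half (contact force between the fingers and half1 above 0.5 N or contact force between the fingers and half2 above 0.5 N or contact force between the fingers and half3 above 0.5 N or contact force between the fingers and half4 above 0.5 N).
It fails at once if the mug, brush or jar is moved by more than 30 mm (distance of any of mug, brush, jar from where it was at the start of the episode above 0.03 m).
It also fails if it takes over 72 s, if anything falls off the work surface, if the arm or the gripper's body presses on something with over 40 N, if the wrist force passes 120 N, or if a joint passes its speed limit or range.

## Working session

There is one attempt and no reset: what is moved stays moved. The work goes in short steps, Python scripts to look and compute and a shell command to move; the robot and the scene stay as the last step left them, time stands still between calls to the robot, and variables do not carry over. Pictures are saved under pics/ and viewed, and the job is handed in when it is done.

```bash
ls; mkdir -p pics
python3 - <<'E'
from cell import env,vision,job
import cv2,numpy as np
print(env.state())
for n in("scene","top","wrist"):
    c=vision.calibration(n); im,d=vision.read_camera(n)
    cv2.imwrite(f"pics/{n}0.png",im); np.save(f"pics/{n}0.npy",d)
    print(n,c)
E
```

```text
pics
{'t': 0.0, 'joints': array([ 1.14037712e+00,  4.91556797e-01,  1.55944296e+00,  2.68342687e-06,
        1.09170683e+00, -1.05615173e-01]), 'qvel': array([-4.38945291e-04, -4.42256886e-05,  8.71461558e-04, -8.91204195e-04,
        1.41064146e-04, -8.17682571e-06]), 'tau': array([-2.26421807e-04, -6.12648654e+01, -2.58170253e+01,  6.92535401e-02,
        4.82962397e-02, -4.84209102e-05]), 'eef_pos': array([199.33694689, 592.10348488, 214.06570274]), 'tcp_rot': array([-1.57067653e+00,  1.10747651e-03,  1.24599112e+00]), 'ft_force': array([-0.18575439,  0.23043117, -0.13459374]), 'moment': array([ 0.03555486,  0.06588504, -0.04056801]), 'opening': 0.9994696555287451}
scene {'vertical_fov': 57.421205102892834, 'cx': 319.8505567351591, 'cy': 241.7569706116592, 'pose': array([[ 8.88236761e-01,  2.85711213e-01, -3.59728452e-01,
         8.43834302e+02],
       [ 4.59376331e-01, -5.47350812e-01,  6.99557342e-01,
        -6.36863604e+02],
       [ 2.97371623e-03, -7.86623284e-01, -6.17426082e-01,
         6.38826702e+02],
       [ 0.00000000e+00,  0.00000000e+00,  0.00000000e+00,
        
[... 205 characters left out ...]
       [-9.99894729e-01, -1.40123041e-02,  3.76652699e-03,
        -2.35027874e+01],
       [-1.29272179e-03, -1.72524099e-01, -9.85004449e-01,
         1.19776282e+03],
       [ 0.00000000e+00,  0.00000000e+00,  0.00000000e+00,
         1.00000000e+00]])}
wrist {'vertical_fov': 64.70475165875446, 'cx': 315.85931283871577, 'cy': 240.85228991368967, 'pose': array([[ 3.19546360e-01,  9.19455233e-01,  2.29111758e-01,
         1.34024246e+02],
       [ 9.47569485e-01, -3.09686657e-01, -7.87797289e-02,
         6.15191808e+02],
       [-1.48157939e-03,  2.42273087e-01, -9.70206966e-01,
         3.84159575e+02],
       [ 0.00000000e+00,  0.00000000e+00,  0.00000000e+00,
         1.00000000e+00]])}
```

View pics/scene0.png

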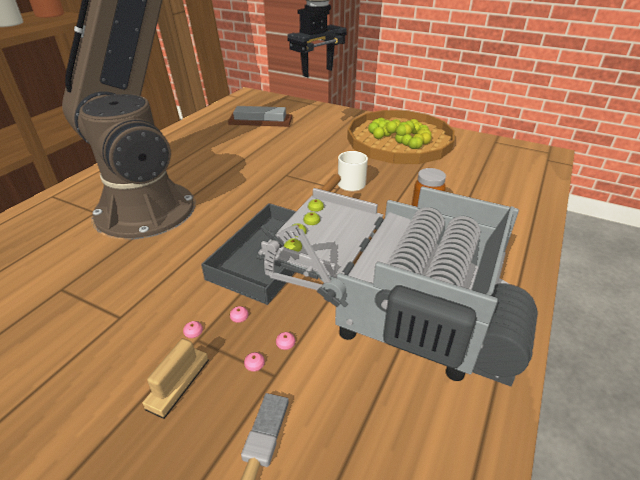

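View pics/top0.png

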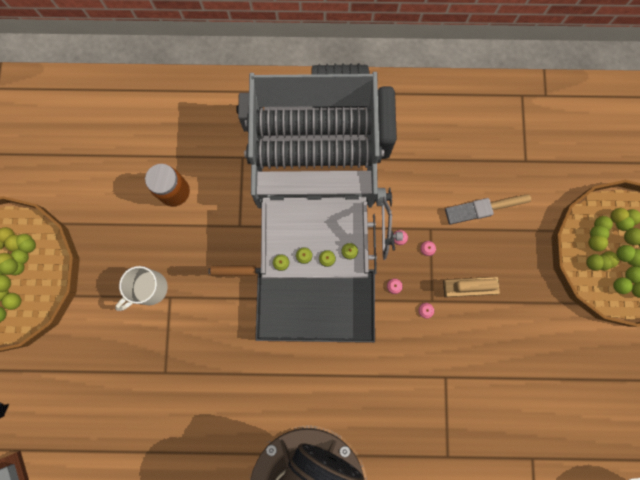

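View pics/wrist0.png

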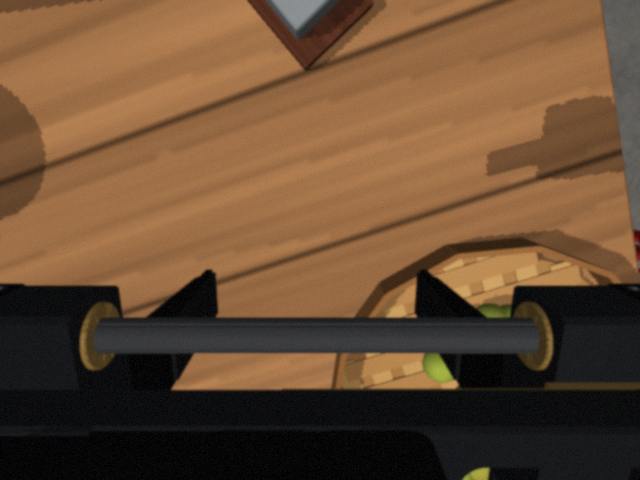

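The top view shows the halves at about (282,262), (304,255), (328,258) and (350,251). The scraper is at (472,286), the handle at (232,270), the mug at (145,287) and the jar at (165,185). The quadrant is at (388,225) and the pan at (316,305). Things that could be mistaken for what I want:
- **Halves:** the pink decoys at (400,237), (428,248), (395,286) and (427,311), and the basket fruit.
- **Scraper:** the brush at (487,208).

Next I'll measure.

```bash
cat > h.py <<'E'
from cell import env,vision,job
import cv2,numpy as np
from scipy.spatial.transform import Rotation as R
def K(c,h=480): return h/2/np.tan(np.radians(c["vertical_fov"]/2))
def ray(c,u,v):
    f=K(c); d=c["pose"][:3,:3]@np.array([(u-c["cx"])/f,(v-c["cy"])/f,1.]); return c["pose"][:3,3],d
def onplane(c,u,v,z):
    o,d=ray(c,u,v); return o+d*(z-o[2])/d[2]
def cloud(c,dep):
    f=K(c); v,u=np.mgrid[:480,:640]; X=np.stack([(u-c["cx"])/f*dep,(v-c["cy"])/f*dep,dep],-1)
    return X@c["pose"][:3,:3].T+c["pose"][:3,3]
def tri(c1,p1,c2,p2):
    o1,d1=ray(c1,*p1);o2,d2=ray(c2,*p2);d1/=np.linalg.norm(d1);d2/=np.linalg.norm(d2)
    s=np.linalg.lstsq(np.stack([d1,-d2],1),o2-o1,rcond=None)[0]
    a,b=o1+s[0]*d1,o2+s[1]*d2; return (a+b)/2,np.linalg.norm(a-b)
def px(c,P):
    q=c["pose"][:3,:3].T@(np.array(P)-c["pose"][:3,3]); f=K(c); return q[:2]/q[2]*f+[c["cx"],c["cy"]]
def T():
    s=env.state(); return R.from_euler('xyz',s["tcp_rot"]),np.array(s["eef_pos"])
E
python3 - <<'E'
from h import *
for n,(a,b,c_,d_) in {"top":(230,180,520,350),"scene":(130,180,400,430)}.items():
    im=cv2.imread(f"pics/{n}0.png"); dep=np.load(f"pics/{n}0.npy"); c=vision.calibration(n); W=cloud(c,dep)
    cr=im[b:d_,a:c_]; cv2.imwrite(f"pics/{n}0c.png",cv2.resize(cr,None,fx=2.7 if n=="top" else 2.3,fy=2.7 if n=="top" else 2.3,interpolation=cv2.INTER_CUBIC))
    hsv=cv2.cvtColor(im,cv2.COLOR_BGR2HSV)
    m=cv2.inRange(hsv,(28,120,60),(45,255,255))
    k,l,st,ce=cv2.connectedComponentsWithStats(m)
    for i in range(1,k):
        if st[i,4]>40: print(n,"green",ce[i].round(1),st[i,4],np.median(W[l==i],0).round(0),W[l==i][:,2].max().round(0))
c=vision.calibration("top");W=cloud(c,np.load("pics/top0.npy"))
for nm,p in dict(scr_top=(477,285),sole=(448,288),solr=(497,281),handle0=(215,270),handle1=(240,270),board=(315,230),boardfront=(316,274),hingeL=(268,196),panfloor=(316,310),mug=(145,287),rail=(263,240),railr=(369,240),wood=(440,350)).items():
    print(nm,W[p[1],p[0]].round(0))
E
```

```text
top green [615.3 228.1] 1231 [ 573. -694.   42.] 1198.0
top green [ 13.1 265.8] 1418 [475. 661.  42.] 1198.0
top green [349.4 250.8] 173 [497. -81. 127.] 134.0
top green [620.4 267.5] 1325 [ 489. -691.   42.] 1198.0
top green [303.8 255.2] 174 [487.  12. 128.] 1198.0
top green [326.9 258. ] 171 [482. -35. 128.] 1198.0
top green [280.6 262.1] 175 [472.  60. 128.] 1198.0
top green [  1.9 313.7] 64 [361. 681.  32.] 40.0
scene green [401.4 131.2] 1196 [474. 674.  41.] 639.0
scene green [315.4 205.3] 137 [479.  52. 125.] 639.0
scene green [311.4 218.6] 155 [494.   5. 125.] 132.0
scene green [293.2 244.8] 154 [506. -88. 126.] 639.0
scr_top [ 436. -361.   68.]
sole [ 433. -310.   20.]
solr [ 446. -405.   65.]
handle0 [455. 197. 118.]
handle1 [456. 145. 118.]
board [543. -10. 118.]
boardfront [451. -13. 111.]
hingeL [618.  93. 106.]
panfloor [381. -13.  -3.]
mug [427. 378.   3.]
rail [516.  97. 138.]
railr [ 544. -134.   -3.]
wood [ 296. -292.    3.]
```

View pics/top0c.png

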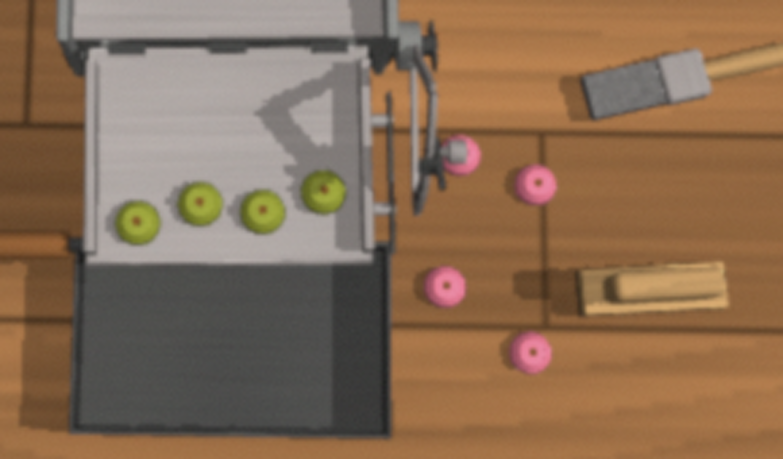

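View pics/scene0c.png

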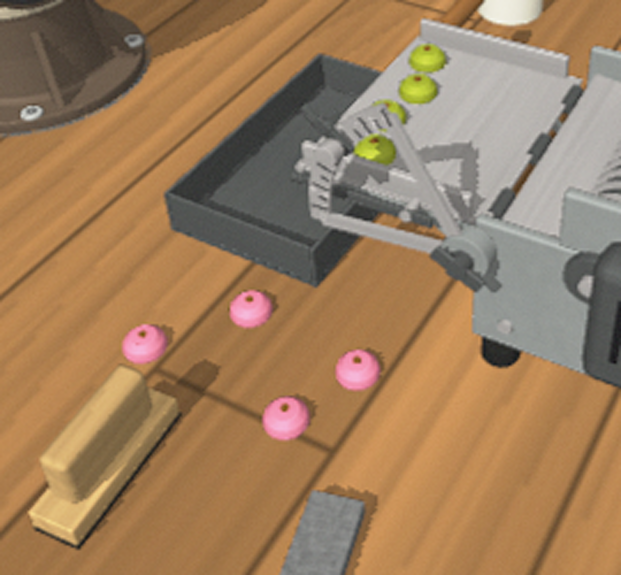

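The crops confirm the choices. The four green domes are on the board. The scraper is the wooden block with an upright grip, not the grey-bristled brush. The tab's thumbscrew is at about top (397,236) and scene (267,250). Next come the scraper, machine and tab poses.

```bash
python3 - <<'E'
from h import *
for n in("top","scene"):
    c=vision.calibration(n);W=cloud(c,np.load(f"pics/{n}0.npy")).reshape(-1,3)
    def box(x0,x1,y0,y1,z0,z1): return W[(W[:,0]>x0)&(W[:,0]<x1)&(W[:,1]>y0)&(W[:,1]<y1)&(W[:,2]>z0)&(W[:,2]<z1)]
    for nm,b in dict(grip=(400,480,-430,-280,56,80),sole=(390,490,-450,-270,14,80)).items():
        p=box(*b); r=cv2.minAreaRect(p[:,:2].astype(np.float32)); print(n,nm,len(p),r,np.median(p[:,2]).round(1))
    p=box(440,640,80,120,128,146); print(n,"railL",len(p),p.min(0).round(),p.max(0).round(), np.polyfit(p[:,0],p[:,1],1))
    p=box(440,640,-135,-95,128,146); print(n,"railR",len(p),p.min(0).round(),p.max(0).round(), np.polyfit(p[:,0],p[:,1],1))
    p=box(420,520,125,240,90,140); r=cv2.minAreaRect(p[:,:2].astype(np.float32)); print(n,"handle",len(p),p.min(0).round(),p.max(0).round(),r,np.percentile(p[:,2],90))
    p=box(250,480,-170,150,30,60); r=cv2.minAreaRect(p[:,:2].astype(np.float32)); print(n,"panrim",r)
    p=box(350,520,290,460,60,100); print(n,"mug",len(p),p.min(0).round(),p.max(0).round())
t,s=vision.calibration("top"),vision.calibration("scene")
print("tabscrew",tri(t,(398.5,236.5),s,(267,250)))
E
python3 - <<'E'
import cv2
im=cv2.imread("pics/top0.png")[180:280,340:440];cv2.imwrite("pics/a.png",cv2.resize(im,None,fx=6,fy=6,interpolation=cv2.INTER_CUBIC))
im=cv2.imread("pics/scene0.png")[210:310,240:370];cv2.imwrite("pics/b.png",cv2.resize(im,None,fx=6,fy=6,interpolation=cv2.INTER_CUBIC))
E
```

```text
top grip 460 ((437.36260986328125, -362.9656677246094), (24.034242630004883, 89.88177490234375), 3.8871493339538574) 66.9
top sole 910 ((432.9559326171875, -344.375), (52.53840637207031, 160.50770568847656), 12.292661666870117) 59.4
top railL 336 [448.  92. 128.] [638. 120. 143.] [ 0.07884293 57.21029538]
top railR 339 [ 453. -134.  128.] [640. -95. 143.] [-5.73216899e-02 -8.49268584e+01]
top handle 409 [445. 126. 106.] [468. 212. 123.] ((455.3194885253906, 168.6775665283203), (21.794240951538086, 87.29449462890625), 2.7804155349731445) 120.43310462456444
top panrim ((391.0608825683594, -11.529830932617188), (159.7203826904297, 259.5832824707031), 0.09648314863443375)
top mug 473 [376. 328.  60.] [466. 418.  86.]
scene grip 855 ((438.5146789550781, -364.71380615234375), (25.462217330932617, 89.66836547851562), 4.837524890899658) 65.9
scene sole 2290 ((438.7427062988281, -363.54656982421875), (38.55429458618164, 119.93894958496094), 3.2827036380767822) 42.6
scene railL 386 [448.  90. 128.] [640. 120. 141.] [ 0.11425823 37.38528427]
scene railR 340 [ 453. -135.  128.] [ 639. -108.  141.] [-2.78632867e-02 -1.02012164e+02]
scene handle 185 [446. 126. 103.] [468. 209. 121.] ((458.30853271484375, 167.6464385986328), (83.38868713378906, 22.05905532836914), 87.1292724609375) 119.45371517341059
scene panrim ((389.2564392089844, -11.479141235351562), (162.65086364746094, 265.2955627441406), 0.7373583912849426)
scene mug 428 [387. 325.  60.] [466. 410.  84.]
tabscrew (array([ 515.52133487, -178.04723769,  184.04236123]), np.float64(9.294951606639078))
```

View pics/a.png

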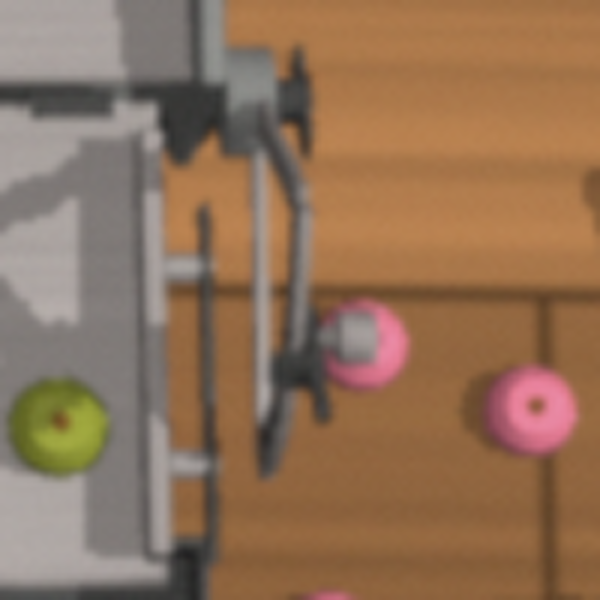

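View pics/b.png

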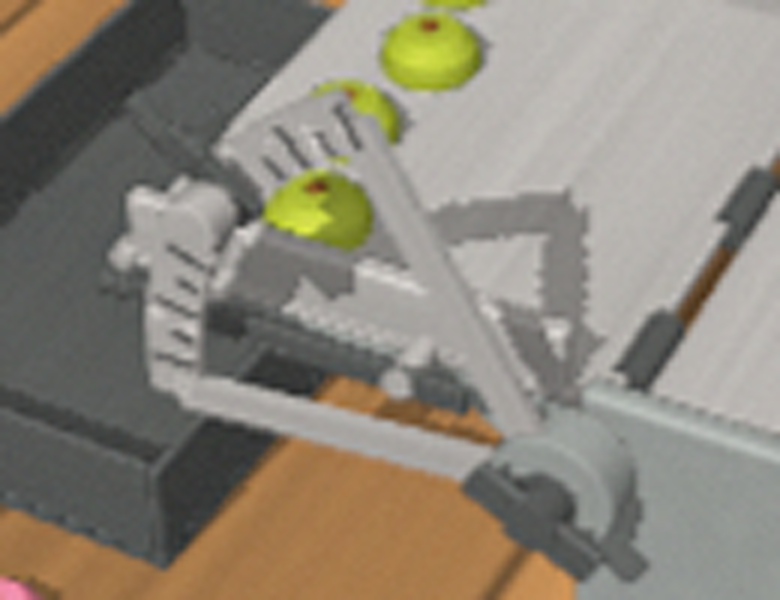

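Run:
```python
from h import *
t,s=vision.calibration("top"),vision.calibration("scene")
for p,q in [((399.2,236.3),(273,247)),((399.2,236.3),(271.5,246)),((388.8,196.7),(331,293)),((388.8,196.7),(328,294.5))]:
    a,e=tri(t,p,s,q); print(a.round(1),e.round(1))
# board front edge & rails lines at z via gradient along columns
W=cloud(t,np.load("pics/top0.npy"));Ws=cloud(s,np.load("pics/scene0.npy"))
for nm,w,(u,v) in [("screwT",W,(399,236)),("wingT",W,(389,197)),("screwS",Ws,(273,247)),("wingS",Ws,(331,293))]: print(nm,w[v-1:v+2,u-1:u+2].reshape(-1,3).round(0).tolist())
im=cv2.imread("pics/top0.png")
g=cv2.cvtColor(im,cv2.COLOR_BGR2GRAY).astype(int)
P=[]
for u in range(272,362,8):
    d=np.diff(g[268:290,u]); v=268+np.argmin(d)+.5; P.append(onplane(t,u,v,115)[:2])
P=np.array(P);print("front",P.mean(0),np.polyfit(P[:,1],P[:,0],1),P[:,0].round(0))
# rails: z 137 points
for n,w in(("T",W),("S",Ws)):
    for r in((85,108),(-128,-98)):
        m=(w[...,2]>133)&(w[...,2]<141)&(w[...,0]>470)&(w[...,0]<590)&(w[...,1]>r[0])&(w[...,1]<r[1]); p=w[m]; print(n,len(p),np.polyfit(p[:,0],p[:,1],1),np.median(p,0).round(1))
```

```text
[ 519.4 -175.4  188.8] 1.6
[ 518.1 -175.7  190.9] 0.5
[ 619.2 -164.   118.7] 5.1
[ 617.4 -165.7  116.5] 0.2
screwT [[519.0, -172.0, 199.0], [519.0, -174.0, 199.0], [520.0, -176.0, 199.0], [518.0, -172.0, 198.0], [518.0, -174.0, 199.0], [518.0, -176.0, 198.0], [516.0, -172.0, 196.0], [516.0, -174.0, 197.0], [515.0, -176.0, 201.0]]
wingT [[618.0, -163.0, 120.0], [617.0, -165.0, 123.0], [617.0, -167.0, 126.0], [615.0, -163.0, 123.0], [616.0, -166.0, 121.0], [615.0, -167.0, 125.0], [613.0, -163.0, 121.0], [612.0, -165.0, 125.0], [613.0, -167.0, 122.0]]
screwS [[521.0, -179.0, 195.0], [524.0, -181.0, 197.0], [526.0, -180.0, 197.0], [521.0, -180.0, 193.0], [525.0, -182.0, 196.0], [525.0, -179.0, 194.0], [522.0, -180.0, 191.0], [524.0, -180.0, 192.0], [526.0, -180.0, 193.0]]
wingS [[621.0, -167.0, 125.0], [622.0, -163.0, 122.0], [623.0, -162.0, 122.0], [621.0, -165.0, 121.0], [623.0, -165.0, 122.0], [624.0, -165.0, 123.0], [622.0, -168.0, 122.0], [624.0, -168.0, 122.0], [625.0, -165.0, 121.0]]
front [443.36154259 -13.1807017 ] [-1.21255245e-02  4.43201720e+02] [444. 442. 442. 444. 442. 443. 443. 443. 443. 444. 444. 446.]
T 203 [1.27267405e-02 9.09951689e+01] [527.   97.6 136.2]
T 206 [ 2.02746930e-02 -1.24463026e+02] [ 529.  -113.3  136.4]
S 163 [1.70764195e-02 8.73550448e+01] [532.6  96.2 135.8]
S 158 [ 2.72510040e-02 -1.29817845e+02] [ 532.4 -115.5  135.6]
```

```bash
cat >> h.py <<'E'
def Rt(yaw,tilt=0):  # tool down, x axis along yaw; tilt about tool z (deg)
    return R.from_euler('xyz',[-np.pi/2,0,np.radians(yaw)])*R.from_rotvec([0,0,np.radians(tilt)])
def plan(pos,yaw,tilt=0,n=5,step=45,ang=8.0):
    r0,p0=T(); pos=np.array(pos,float); rt=Rt(yaw,tilt)
    d=np.linalg.norm(pos-p0); a=np.degrees((r0.inv()*rt).magnitude())
    k=max(1,int(np.ceil(max(d/step,a/ang))))
    rows=[]
    for i in range(1,min(k,n)+1):
        f=i/k; sh=r0.inv().apply((pos-p0)*f); rv=np.degrees((r0.inv()*rt).as_rotvec())*f
        rows.append([float(x) for x in np.r_[sh.round(0 if step>12 else 1),rv.round(1)]])
    print("dist",round(d),"ang",a.round(1),"k",k); print(rows)
E
python3 -c "
from h import *
plan((520,330,330),30)"
```

```text
dist 430 ang 41.4 k 10
[[-15.0, -12.0, -39.0, 0.0, 4.1, -0.0], [-29.0, -23.0, -78.0, 0.0, 8.3, -0.0], [-44.0, -35.0, -116.0, 0.0, 12.4, -0.0], [-58.0, -46.0, -155.0, 0.0, 16.6, -0.0], [-73.0, -58.0, -194.0, 0.0, 20.7, -0.0]]
```

```bash
python3 -m crank '[[-15,-12,-39,0,4,0],[-29,-23,-78,0,8,0],[-44,-35,-116,0,12.5,0],[-58,-46,-155,0,16.5,0],[-73,-58,-194,0,20.5,0]]' 1; python3 -c "
from h import *
plan((560,150,340),20)"
```

```text
t: 0.65
eef_pos: [361.0, 459.9, 272.5]
tcp_rot: [-1.571, 0.001, 0.885]
ft_force: [0.2, 0.8, 0.6]
opening: 0.999
dist 374 ang 30.7 k 9
[[-13.0, -7.0, -39.0, 0.0, 3.4, -0.0], [-25.0, -15.0, -78.0, 0.0, 6.8, -0.0], [-38.0, -22.0, -117.0, 0.0, 10.2, -0.0], [-51.0, -30.0, -156.0, 0.0, 13.7, -0.0], [-63.0, -37.0, -195.0, 0.0, 17.1, -0.0]]
```

```bash
python3 -m crank '[[-13,-7,-39,0,3.5,0],[-25,-15,-78,0,7,0],[-38,-22,-117,0,10,0],[-51,-30,-156,0,14,0],[-63,-37,-195,0,17,0]]'; python3 -c "
from h import *
plan((560,50,340),15)"
```

```text
t: 1.15
eef_pos: [472.6, 286.2, 309.9]
tcp_rot: [-1.571, 0.001, 0.586]
ft_force: [0.5, -0.2, 0.3]
opening: 1.0
dist 254 ang 18.6 k 6
[[-10.0, -5.0, -41.0, 0.0, 3.1, -0.0], [-19.0, -10.0, -82.0, 0.0, 6.2, -0.0], [-29.0, -15.0, -123.0, 0.0, 9.3, -0.0], [-39.0, -20.0, -163.0, 0.0, 12.4, -0.0], [-48.0, -25.0, -204.0, 0.0, 15.5, -0.1]]
```

```bash
python3 -m crank '[[-10,-5,-41,0,3,0],[-19,-10,-82,0,6,0],[-29,-15,-123,0,9,0],[-39,-20,-163,0,12,0],[-48,-25,-204,0,15,0]]'; python3 -c "
from h import *
plan((500,-250,320),4)"
```

```text
t: 1.65
eef_pos: [545.7, 88.0, 335.2]
tcp_rot: [-1.571, 0.001, 0.322]
ft_force: [0.6, 0.5, -0.2]
opening: 1.001
dist 341 ang 14.5 k 8
[[-19.0, 2.0, -38.0, 0.0, 1.8, -0.0], [-38.0, 4.0, -77.0, 0.0, 3.6, -0.0], [-56.0, 6.0, -115.0, 0.0, 5.4, -0.0], [-75.0, 8.0, -153.0, 0.0, 7.2, -0.0], [-94.0, 10.0, -191.0, 0.0, 9.0, -0.0]]
```

```bash
python3 -m crank '[[-19,2,-38,0,2,0],[-38,4,-77,0,4,0],[-56,6,-115,0,5.5,0],[-75,8,-153,0,7,0],[-94,10,-191,0,9,0]]'; python3 -c "
from h import *
plan((450,-300,270),4)"
```

```text
t: 2.15
eef_pos: [516.4, -124.6, 325.3]
tcp_rot: [-1.572, 0.001, 0.164]
ft_force: [1.1, 0.1, -0.6]
opening: 0.998
dist 196 ang 5.4 k 5
[[-19.0, 11.0, -32.0, 0.0, 1.1, -0.0], [-38.0, 22.0, -65.0, 0.0, 2.2, -0.0], [-56.0, 33.0, -97.0, 0.0, 3.2, -0.0], [-75.0, 44.0, -130.0, 0.0, 4.3, -0.1], [-94.0, 56.0, -162.0, 0.0, 5.4, -0.1]]
```

```bash
python3 -m crank '[[-19,11,-32,0,1,0],[-38,22,-65,0,2,0],[-56,33,-97,0,3,0],[-75,44,-130,0,4.5,0],[-94,56,-162,0,5.5,0]]'
python3 - <<'E'
from h import *
c=vision.calibration("wrist"); im,d=vision.read_camera("wrist"); cv2.imwrite("pics/w1.png",im)
W=cloud(c,d).reshape(-1,3)
p=W[(d.reshape(-1)>0)&(abs(W[:,0]-438)<60)&(W[:,1]<-270)&(W[:,1]>-450)]
for z0,z1 in((58,80),(12,30)):
    q=p[(p[:,2]>z0)&(p[:,2]<z1)]; print(len(q),cv2.minAreaRect(q[:,:2].astype(np.float32)) if len(q)>3 else 0, np.median(q[:,2]) if len(q) else 0)
print(px(c,(438,-363,68)))
print(env.state()["eef_pos"])
E
```

```text
t: 2.65
eef_pos: [449.2, -301.2, 269.1]
tcp_rot: [-1.572, 0.001, 0.067]
ft_force: [0.2, 0.4, 0.7]
opening: 0.995
1856 ((434.53546142578125, -361.30999755859375), (24.056245803833008, 88.90156555175781), 4.365889549255371) 67.29739704560919
1370 ((429.0989990234375, -341.8834228515625), (59.67552185058594, 164.8574981689453), 15.479485511779785) 21.742646033689482
[302.45512565 275.48881981]
[ 447.39545313 -304.74220683  267.02293254]
```

View pics/w1.png

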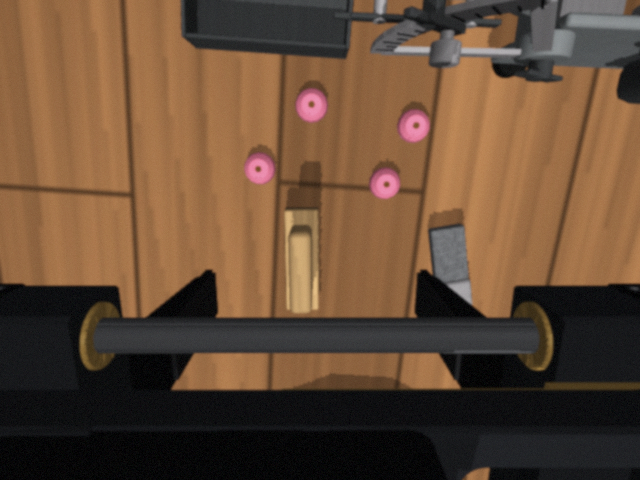

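The wrist view shows the scraper at (302,260) with the grip upward. All three views agree on about (437,-362) with 4° yaw. The gripper can go down now.

```bash
python3 -c "
from h import *
plan((437,-362,90),4)"
```

```text
dist 186 ang 0.4 k 5
[[-3.0, 35.0, -11.0, 0.0, -0.1, -0.0], [-5.0, 71.0, -23.0, 0.0, -0.1, -0.1], [-8.0, 106.0, -34.0, 0.0, -0.2, -0.1], [-11.0, 142.0, -45.0, 0.0, -0.3, -0.2], [-13.0, 177.0, -56.0, 0.0, -0.3, -0.2]]
```

```bash
python3 -m crank '[[-5,30,-19,0,0,0],[-9,65,-38,0,0,0],[-13,95,-56,0,0,0],[-13,135,-56,0,0,0],[-13,177,-56,0,0,0]]'; python3 -c "
from h import *
plan((437,-362,33),4,step=12)"
```

```text
t: 3.2
eef_pos: [437.2, -362.1, 88.8]
tcp_rot: [-1.572, 0.003, 0.063]
ft_force: [0.8, -0.7, -0.3]
opening: 0.996
dist 56 ang 0.4 k 5
[[-0.0, 11.2, 0.0, 0.0, -0.1, -0.0], [-0.0, 22.3, 0.1, 0.0, -0.1, -0.1], [-0.0, 33.5, 0.1, 0.0, -0.2, -0.1], [-0.0, 44.7, 0.2, 0.1, -0.3, -0.1], [-0.0, 55.8, 0.2, 0.1, -0.4, -0.2]]
```

```bash
python3 -m crank '[[0,15,0,0,0,0],[0,28,0,0,0,0],[0,40,0,0,0,0],[0,50,0,0,0,0],[0,55,0,0,0,0]]'; python3 -m crank '[[0,0,0,0,0,0],[0,0,0,0,0,0],[0,0,0,0,0,0],[0,0,0,0,0,0],[0,0,0,0,0,0]]' 0;python3 -m crank '[[0,0,0,0,0,0],[0,0,0,0,0,0],[0,0,0,0,0,0]]'
```

```text
t: 3.7
eef_pos: [437.1, -362.2, 33.4]
tcp_rot: [-1.572, 0.003, 0.063]
ft_force: [0.0, 0.2, 0.3]
opening: 0.997
t: 4.2
eef_pos: [437.2, -362.3, 33.8]
tcp_rot: [-1.573, 0.003, 0.063]
ft_force: [-0.3, -0.2, -0.5]
opening: 0.635
t: 4.5
eef_pos: [437.2, -362.3, 33.8]
tcp_rot: [-1.573, 0.003, 0.063]
ft_force: [-0.2, 0.5, 1.0]
opening: 0.385
```

```bash
python3 -m crank '[[0,0,0,0,0,0],[0,0,0,0,0,0],[0,0,0,0,0,0]]'; python3 -m crank '[[0,-30,0,0,0,0],[0,-70,0,0,0,0],[0,-115,0,0,0,0],[0,-160,0,0,0,0],[0,-205,0,0,0,0]]';python3 -c "
from h import *
plan((545,26,335),1)"
```

```text
t: 4.8
eef_pos: [437.2, -362.3, 33.8]
tcp_rot: [-1.572, 0.003, 0.063]
ft_force: [0.2, -0.0, 0.3]
opening: 0.251
t: 5.3
eef_pos: [437.3, -361.5, 240.4]
tcp_rot: [-1.572, 0.003, 0.063]
ft_force: [-0.0, -0.8, -2.0]
opening: 0.252
dist 413 ang 2.6 k 10
[[13.0, -10.0, 38.0, 0.0, 0.3, -0.0], [26.0, -19.0, 76.0, 0.0, 0.5, -0.0], [40.0, -29.0, 114.0, 0.0, 0.8, -0.1], [53.0, -38.0, 152.0, 0.0, 1.1, -0.1], [66.0, -48.0, 190.0, 0.0, 1.3, -0.1]]
```

```bash
python3 -m crank '[[13,-40,20,0,0.5,0],[26,-80,50,0,0.5,0],[40,-95,95,0,1,0],[53,-100,140,0,1,0],[66,-100,185,0,1.5,0]]';python3 -c "
from h import *
plan((545,26,300),1)"
```

```text
t: 5.8
eef_pos: [491.8, -170.9, 340.9]
tcp_rot: [-1.573, 0.002, 0.037]
ft_force: [1.1, -0.5, -2.2]
opening: 0.247
dist 208 ang 1.1 k 5
[[12.0, 8.0, 39.0, 0.0, 0.2, -0.0], [24.0, 16.0, 78.0, 0.0, 0.4, -0.0], [36.0, 24.0, 117.0, 0.1, 0.7, -0.1], [48.0, 32.0, 156.0, 0.1, 0.9, -0.1], [60.0, 40.0, 195.0, 0.1, 1.1, -0.1]]
```

```bash
python3 -m crank '[[14,0,39,0,0,0],[28,6,78,0,0.5,0],[40,20,117,0,0.5,0],[52,35,156,0,1,0],[62,50,196,0,1,0]]';python3 -c "
from h import *
plan((549,27,175),1)"
```

```text
t: 6.3
eef_pos: [546.6, 28.9, 289.7]
tcp_rot: [-1.573, 0.002, 0.019]
ft_force: [0.9, -0.7, -2.0]
opening: 0.254
dist 115 ang 0.2 k 3
[[1.0, 38.0, -1.0, 0.0, 0.0, -0.0], [2.0, 76.0, -1.0, 0.1, 0.1, -0.1], [3.0, 115.0, -2.0, 0.1, 0.1, -0.1]]
```

```bash
python3 -m crank '[[2,38,-1,0,0,0],[3,76,-2,0,0,0],[3,105,-2,0,0,0],[3,112,-2,0,0,0]]';python3 -c "
from h import *
t=vision.calibration('top'); im,d=vision.read_camera('top'); cv2.imwrite('pics/t2.png',cv2.resize(im[170:350,200:430],None,fx=3,fy=3))
im,d=vision.read_camera('scene'); cv2.imwrite('pics/s2.png',cv2.resize(im[130:330,180:450],None,fx=2.9,fy=2.9))"
```

```text
t: 6.7
eef_pos: [547.9, 26.9, 174.6]
tcp_rot: [-1.572, 0.007, 0.019]
ft_force: [-0.2, -1.2, -1.6]
opening: 0.253
```

View pics/t2.png

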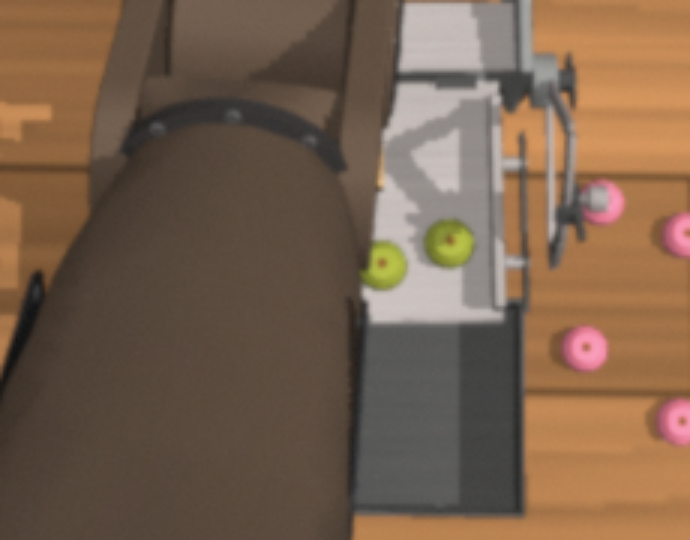

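View pics/s2.png

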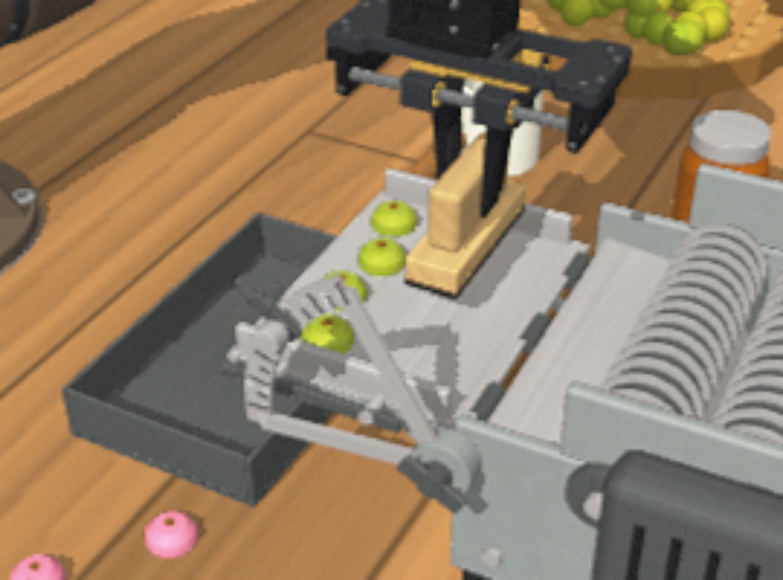

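The scraper is over the board behind the halves and square between the rails. I'll lower it until it just touches.

```bash
python3 -m crank '[[0,10,0,0,0,0],[0,18,0,0,0,0],[0,23,0,0,0,0],[0,25,0,0,0,0]]';python3 -m crank '[[0,1,0,0,0,0],[0,1,0,0,0,0]]'
```

```text
t: 7.2
eef_pos: [549.0, 26.6, 151.9]
tcp_rot: [-1.572, 0.004, 0.019]
ft_force: [0.4, 0.0, -2.8]
opening: 0.252
t: 7.4
eef_pos: [549.1, 26.6, 151.0]
tcp_rot: [-1.572, 0.004, 0.019]
ft_force: [-0.3, 0.4, -2.9]
opening: 0.251
```

```bash
python3 -m crank '[[0,1,0,0,0,0],[0,2,0,0,0,0],[0,2,0,0,0,0]]'
```

```text
t: 7.7
eef_pos: [549.0, 26.6, 149.0]
tcp_rot: [-1.572, 0.004, 0.019]
ft_force: [0.3, 0.0, -2.4]
opening: 0.25
```

```bash
python3 -m crank '[[0,0.5,0,0,0,0],[0,1,0,0,0,0]]'
```

```text
t: 7.9
eef_pos: [549.1, 26.6, 148.7]
tcp_rot: [-1.572, 0.003, 0.019]
ft_force: [-4.8, 0.6, 11.3]
opening: 0.248
```

Contact came at a TCP height of 148.8, so the board top is at 115. Now stroke 1 on the left, with the sole just floating.

```bash
python3 -m crank '[[0,-0.5,0,0,0,0],[-12,-0.4,0,0,0,0],[-24,-0.4,0,0,0,0],[-36,-0.4,0,0,0,0],[-48,-0.4,0,0,0,0]]'; python3 -c "
from h import *
im,d=vision.read_camera('scene'); cv2.imwrite('pics/s3.png',cv2.resize(im[130:330,180:450],None,fx=2.9,fy=2.9))"
```

```text
t: 8.4
eef_pos: [499.7, 25.7, 149.3]
tcp_rot: [-1.572, 0.004, 0.019]
ft_force: [1.1, -0.1, -3.2]
opening: 0.254
```

View pics/s3.png

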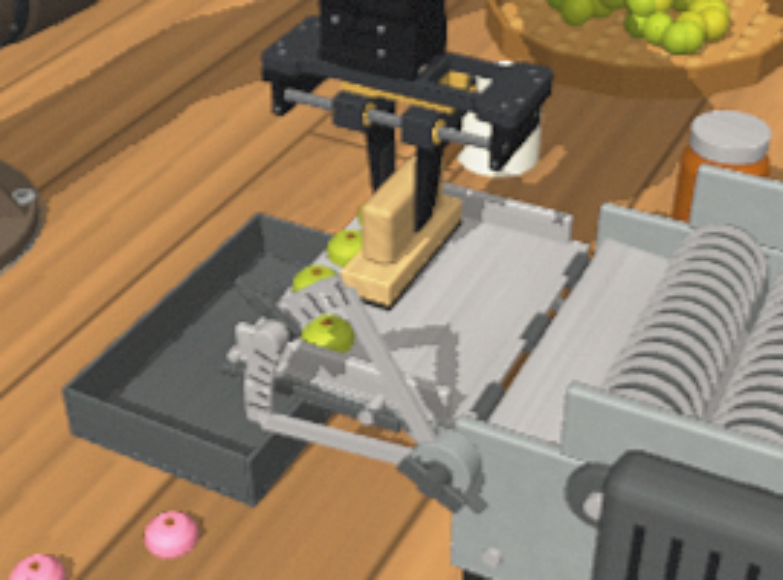

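The left halves are moving with the sole, so I'll continue to the edge.

```bash
python3 -m crank '[[-10,0.3,0,0,0,0],[-20,0.3,0,0,0,0],[-30,0.3,0,0,0,0],[-38,0.3,0,0,0,0],[-46,0.3,0,0,0,0]]'; python3 -c "
from h import *
im,d=vision.read_camera('scene'); cv2.imwrite('pics/s4.png',cv2.resize(im[130:330,180:450],None,fx=2.9,fy=2.9))"
```

```text
t: 8.95
eef_pos: [451.4, 24.9, 149.2]
tcp_rot: [-1.572, 0.005, 0.019]
ft_force: [0.1, 0.3, -3.0]
opening: 0.252
```

View pics/s4.png

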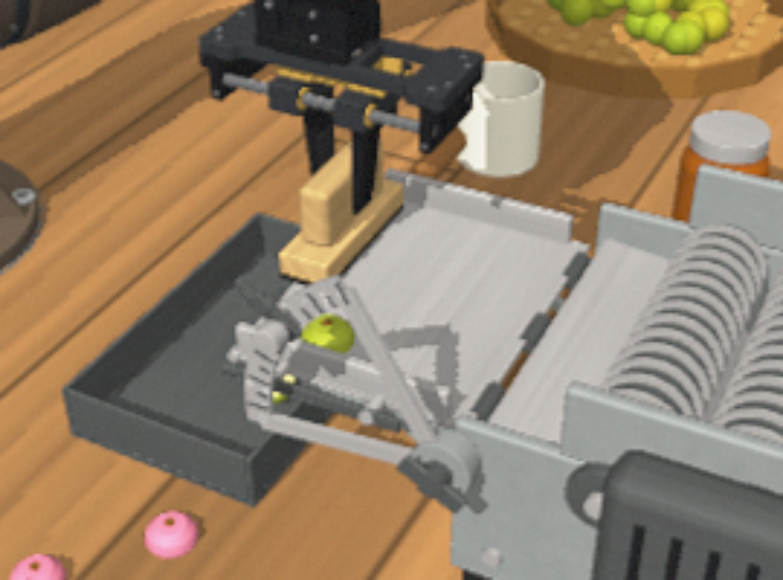

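```bash
python3 -c "
from h import *
s=vision.calibration('scene'); print(onplane(s,276,267,12),onplane(s,280,261,12))
plan((550,-45,185),1)"
```

```text
[435.27863655 -48.78600003  12.        ] [432.54731924 -27.81682096  12.        ]
dist 127 ang 0.4 k 3
[[33.0, -12.0, -24.0, 0.0, 0.0, -0.1], [65.0, -24.0, -48.0, 0.1, 0.1, -0.2], [98.0, -36.0, -72.0, 0.1, 0.1, -0.3]]
```

```bash
python3 -m crank '[[0,-25,0,0,0,0],[25,-38,-15,0,0,0],[65,-38,-40,0,0,0],[98,-38,-71,0,0,0],[99,-38,-71,0,0,0]]'; python3 -c "
from h import *
plan((550,-46,150),1)"
```

```text
t: 9.5
eef_pos: [554.2, -47.1, 186.3]
tcp_rot: [-1.573, 0.004, 0.017]
ft_force: [0.3, 0.9, -2.1]
opening: 0.248
dist 37 ang 0.3 k 1
[[-4.0, 36.0, 1.0, 0.1, -0.0, -0.2]]
```

```bash
python3 -m crank '[[0,12,1.5,0,0,0],[0,24,1.5,0,0,0],[0,33,1.5,0,0,0],[0,37,1.5,0,0,0],[0,37,1.5,0,0,0]]'; python3 -m crank '[[0,0,0,0,0,0]]'
```

```text
t: 10.0
eef_pos: [553.5, -45.1, 149.1]
tcp_rot: [-1.573, 0.004, 0.018]
ft_force: [0.0, -0.1, -2.1]
opening: 0.25
t: 10.1
eef_pos: [553.3, -44.7, 149.1]
tcp_rot: [-1.573, 0.004, 0.018]
ft_force: [-0.1, -0.5, -1.9]
opening: 0.252
```

```bash
python3 -m crank '[[-12,0,0.5,0,0,0],[-24,0,1,0,0,0],[-36,0,1,0,0,0],[-48,0,1,0,0,0],[-58,0,1,0,0,0]]'; python3 -c "
from h import *
im,d=vision.read_camera('scene'); cv2.imwrite('pics/s5.png',cv2.resize(im[130:330,180:450],None,fx=2.9,fy=2.9))"
```

```text
t: 10.6
eef_pos: [494.0, -44.8, 149.5]
tcp_rot: [-1.573, 0.004, 0.018]
ft_force: [-0.5, 0.6, -2.5]
opening: 0.252
```

View pics/s5.png

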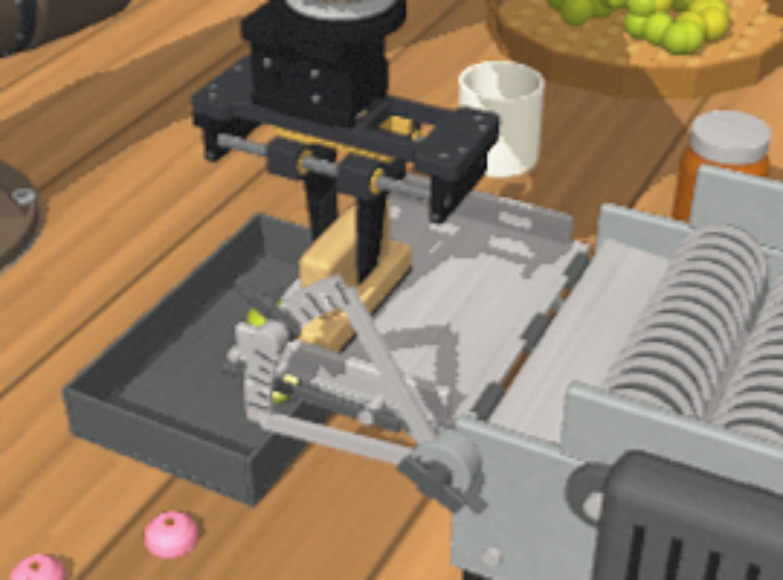

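```bash
python3 -m crank '[[-10,0.3,0,0,0,0],[-20,0.3,0,0,0,0],[-30,0.3,0,0,0,0],[-38,0.3,0,0,0,0],[-44,0.3,0,0,0,0]]'; python3 -m crank '[[0,-25,0,0,0,0],[0,-60,0,0,0,0],[0,-100,0,0,0,0],[0,-140,0,0,0,0],[0,-165,0,0,0,0]]'; python3 -c "
from h import *
im,d=vision.read_camera('scene'); cv2.imwrite('pics/s6.png',cv2.resize(im[130:330,180:450],None,fx=2.9,fy=2.9))
im,d=vision.read_camera('wrist'); cv2.imwrite('pics/w6.png',im)"
```

```text
t: 11.15
eef_pos: [448.1, -45.5, 149.4]
tcp_rot: [-1.573, 0.005, 0.018]
ft_force: [0.0, -0.6, -2.2]
opening: 0.255
t: 11.65
eef_pos: [449.1, -45.2, 317.3]
tcp_rot: [-1.574, 0.002, 0.018]
ft_force: [0.6, 0.2, -2.5]
opening: 0.252
```

View pics/s6.png

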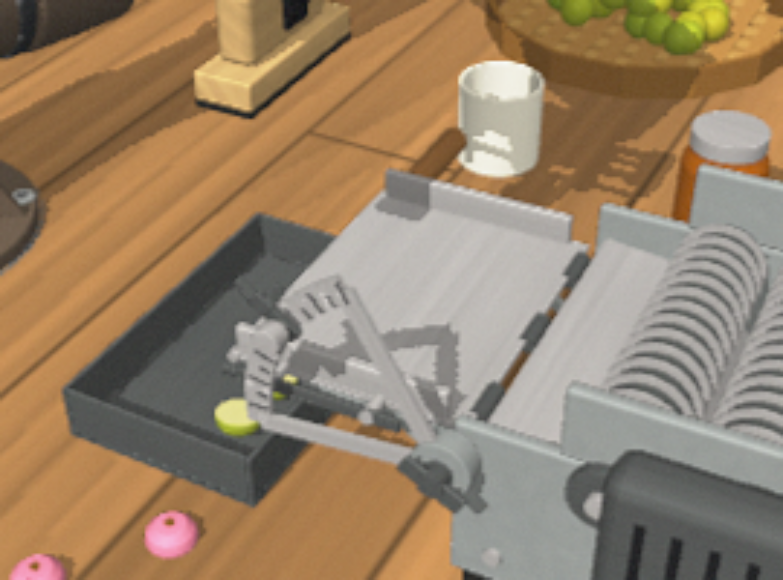

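View pics/w6.png

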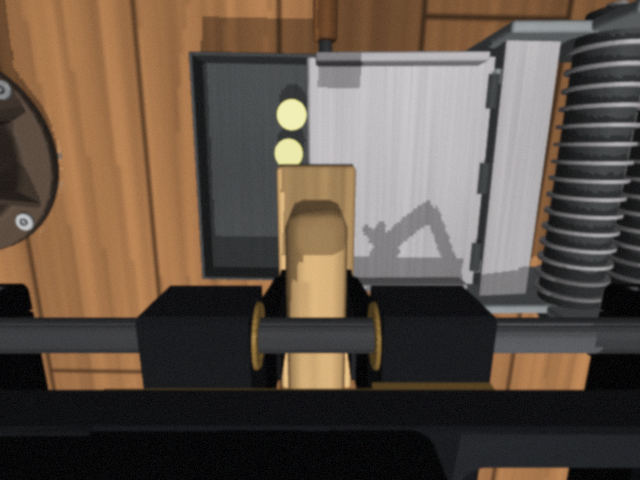

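The board is clear. The wrist view shows two halves in the pan at (291,114) and (288,152), and the scene view shows two more. Now I'll put the scraper back where it stood.

```bash
python3 -m crank '[[0,0,-45,0,0,0],[0,0,-92,0,0,0],[-3,0,-140,0,0,0],[-6,15,-187,0,0,0],[-10,40,-235,0,0,0]]'; python3 -c "
from h import *
plan((437,-362,90),2)"
```

```text
t: 12.25
eef_pos: [443.8, -278.9, 279.0]
tcp_rot: [-1.575, -0.001, 0.018]
ft_force: [1.4, -0.2, -2.1]
opening: 0.25
dist 207 ang 1.0 k 5
[[-2.0, 38.0, -16.0, 0.0, -0.2, 0.0], [-3.0, 76.0, -33.0, 0.1, -0.4, 0.0], [-5.0, 114.0, -49.0, 0.1, -0.6, 0.0], [-7.0, 151.0, -66.0, 0.2, -0.8, 0.0], [-8.0, 189.0, -82.0, 0.2, -1.0, 0.1]]
```

```bash
python3 -m crank '[[-2,25,-30,0,-0.5,0],[-4,55,-58,0,-0.5,0],[-6,95,-80,0,-1,0],[-8,140,-83,0.2,-1,0],[-8,188,-83,0.2,-1,0]]'; python3 -m crank '[[0,20,0,0,0,0],[0,36,0,0,0,0],[0,48,0,0,0,0],[0,54,0,0,0,0],[0,55,0,0,0,0]]'
```

```text
t: 12.75
eef_pos: [436.4, -363.2, 88.4]
tcp_rot: [-1.571, -0.0, 0.034]
ft_force: [0.3, 0.8, -1.4]
opening: 0.248
t: 13.25
eef_pos: [436.1, -363.0, 33.1]
tcp_rot: [-1.571, 0.0, 0.034]
ft_force: [0.5, 0.4, -1.7]
opening: 0.25
```

```bash
python3 -m crank '[[0,0.7,0,0,0,0],[0,0.7,0,0,0,0]]'
```

```text
t: 13.45
eef_pos: [436.2, -363.0, 33.1]
tcp_rot: [-1.571, -0.0, 0.034]
ft_force: [-1.9, 0.5, 4.1]
opening: 0.253
```

It's in contact, so I'll release it and back off upward.

```bash
python3 -m crank '[[0,0,0,0,0,0],[0,0,0,0,0,0],[0,0,0,0,0,0],[0,0,0,0,0,0],[0,0,0,0,0,0]]' 0.9; python3 -m crank '[[0,0,0,0,0,0],[0,0,0,0,0,0],[0,0,0,0,0,0]]';  python3 -m crank '[[0,-20,0,0,0,0],[0,-60,0,0,0,0],[0,-105,0,0,0,0],[0,-150,0,0,0,0],[0,-195,0,0,0,0]]'; python3 -m crank '[[0,-30,10,0,0,0],[0,-60,35,0,0,0],[5,-75,80,0,0,0],[10,-80,125,0,0,0],[15,-80,170,0,0,0]]'; python3 -c "
from h import *
im,d=vision.read_camera('scene'); cv2.imwrite('pics/s7.png',im)
t=vision.calibration('scene');W=cloud(t,d).reshape(-1,3)
p=W[(W[:,0]>390)&(W[:,0]<490)&(W[:,1]>-450)&(W[:,1]<-280)&(W[:,2]>14)&(W[:,2]<80)]; print(cv2.minAreaRect(p[:,:2].astype(np.float32)),p[:,2].max())
plan((480,159,320),1)"
```

```text
t: 13.95
eef_pos: [436.2, -363.0, 33.0]
tcp_rot: [-1.571, -0.001, 0.034]
ft_force: [-0.2, -1.1, -0.1]
opening: 0.618
t: 14.25
eef_pos: [436.2, -363.0, 33.0]
tcp_rot: [-1.571, -0.001, 0.034]
ft_force: [-0.4, 0.5, -0.3]
opening: 0.865
t: 14.75
eef_pos: [435.9, -362.7, 229.9]
tcp_rot: [-1.571, -0.001, 0.034]
ft_force: [-0.1, 0.4, -0.3]
opening: 0.898
t: 15.25
eef_pos: [444.9, -190.8, 310.9]
tcp_rot: [-1.572, -0.002, 0.033]
ft_force: [1.5, 0.4, 0.3]
opening: 0.902
((437.93597412109375, -364.3120422363281), (39.118534088134766, 120.38038635253906), 2.0149312019348145) 70.17303081658906
dist 347 ang 1.0 k 8
[[6.0, -1.0, 43.0, -0.0, 0.1, 0.0], [12.0, -2.0, 86.0, -0.0, 0.3, 0.0], [18.0, -3.0, 129.0, -0.0, 0.4, 0.0], [24.0, -4.0, 172.0, -0.0, 0.5, 0.0], [30.0, -6.0, 215.0, -0.0, 0.6, 0.1]]
```

View pics/s7.png

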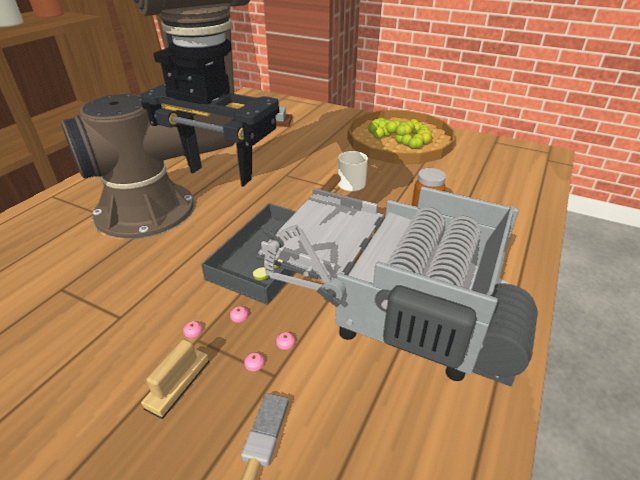

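The scraper is standing free on the bench at scene (175,375), clear of the pan. On to the handle.

```bash
python3 -m crank '[[6,-1,43,0,0,0],[12,-2,86,0,0.5,0],[18,-3,129,0,0.5,0],[24,-4,172,0,0.5,0],[28,-6,215,0,0.5,0]]'; python3 -c "
from h import *
plan((456,150,260),1)"
```

```text
t: 15.8
eef_pos: [464.7, 31.9, 317.0]
tcp_rot: [-1.57, -0.002, 0.026]
ft_force: [1.1, -0.7, 0.2]
opening: 0.898
dist 131 ang 0.5 k 3
[[-2.0, 19.0, 39.0, -0.0, 0.2, 0.0], [-4.0, 38.0, 79.0, -0.0, 0.3, 0.1], [-6.0, 57.0, 118.0, -0.1, 0.5, 0.1]]
```

```bash
python3 -m crank '[[-2,10,30,0,0,0],[-4,20,50,0,0,0],[-4,20,50,0,0,0]]'
python3 - <<'E'
from h import *
c=vision.calibration("wrist"); im,d=vision.read_camera("wrist"); cv2.imwrite("pics/w8.png",im)
W=cloud(c,d).reshape(-1,3)
p=W[(W[:,0]>420)&(W[:,0]<500)&(W[:,1]>118)&(W[:,1]<235)&(W[:,2]>98)&(W[:,2]<135)]
print(len(p),cv2.minAreaRect(p[:,:2].astype(np.float32)),p.min(0),p.max(0),np.percentile(p[:,2],95))
print(px(c,(456,165,120)))
t=vision.calibration("top"); im,d=vision.read_camera("top"); cv2.imwrite("pics/t8.png",im[150:380,100:500])
E
```

```text
t: 16.1
eef_pos: [458.5, 83.6, 296.1]
tcp_rot: [-1.57, 0.0, 0.029]
ft_force: [-0.6, -0.3, -0.5]
opening: 0.895
2665 ((453.1021728515625, 166.04518127441406), (21.702388763427734, 96.0777587890625), 1.1629430055618286) [441.5249718  118.04672372 107.73945937] [464.77337187 214.13890796 121.59346772] 120.29055294307895
[317.12130566 131.73423196]
```

View pics/w8.png

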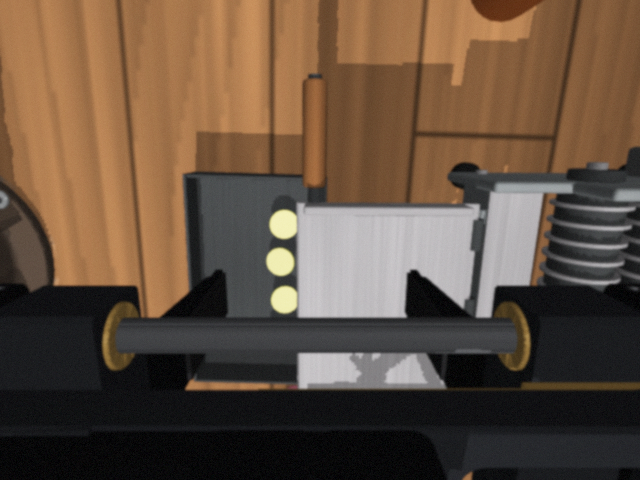

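View pics/t8.png

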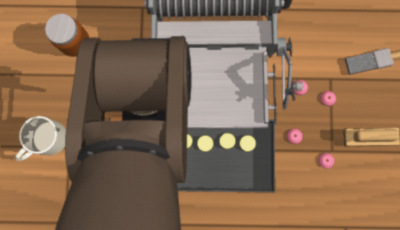

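All four halves lie in a row in the pan, at top-crop (186–248,142). The handle is at wrist (314,130), about (455,165) in world with its top at 120. Now I'll reach for it.

```bash
python3 -c "
from h import *
plan((455,165,150),1,n=5)"
```

```text
dist 169 ang 0.6 k 4
[[-1.0, 37.0, 21.0, -0.0, 0.1, 0.0], [-1.0, 74.0, 42.0, -0.0, 0.3, 0.0], [-2.0, 110.0, 62.0, -0.0, 0.4, 0.1], [-2.0, 147.0, 83.0, -0.0, 0.6, 0.1]]
```

```bash
python3 -m crank '[[0,25,30,0,0,0],[-1,55,60,0,0.5,0],[-1,95,78,0,0.5,0],[-1,130,80,0,0.5,0],[-1,147,80,0,0.5,0]]'; python3 -c "
from h import *
plan((455,165,90),1,n=5,step=12)"
```

```text
t: 16.7
eef_pos: [456.1, 161.0, 148.1]
tcp_rot: [-1.571, 0.001, 0.019]
ft_force: [0.5, 0.3, -0.1]
opening: 0.898
dist 58 ang 0.1 k 5
[[-0.2, 11.6, 0.8, -0.0, 0.0, -0.0], [-0.4, 23.2, 1.6, -0.0, 0.0, -0.0], [-0.6, 34.9, 2.4, -0.0, 0.0, -0.0], [-0.8, 46.5, 3.2, -0.0, 0.1, -0.0], [-1.0, 58.1, 4.0, -0.0, 0.1, -0.0]]
```

```bash
python3 -m crank '[[0,15,1,0,0,0],[-1,30,2,0,0,0],[-1,44,3,0,0,0],[-1,54,4,0,0,0],[-1,58,4,0,0,0]]';python3 -m crank '[[0,0,0,0,0,0],[0,0,0,0,0,0],[0,0,0,0,0,0],[0,0,0,0,0,0],[0,0,0,0,0,0]]' 0;python3 -m crank '[[0,0,0,0,0,0],[0,0,0,0,0,0],[0,0,0,0,0,0],[0,0,0,0,0,0],[0,0,0,0,0,0]]'
```

```text
t: 17.2
eef_pos: [455.3, 164.3, 89.6]
tcp_rot: [-1.571, 0.001, 0.018]
ft_force: [-0.1, -0.0, -0.4]
opening: 0.899
t: 17.7
eef_pos: [455.4, 164.4, 89.9]
tcp_rot: [-1.571, 0.001, 0.018]
ft_force: [0.5, 0.4, -0.5]
opening: 0.54
t: 18.2
eef_pos: [454.6, 164.4, 89.8]
tcp_rot: [-1.571, 0.003, 0.018]
ft_force: [-5.5, 1.5, 3.9]
opening: 0.227
```

The sleeve is pinched, with an opening of 21.6 mm against its 22 mm diameter. Next I'll compute the arc.

```bash
cat >> h.py <<'E'
G0=np.array([454.6,164.4,108.8]); H=np.array([611.5,164.4,115.]); YAW=1.0
def arc(ths,tilts):
    r0,p0=T(); rows=[]; mx=np.array([np.cos(.017),np.sin(.017),0]); mz=np.array([0,0,1.])
    a=(G0-H)@mx; b=(G0-H)@mz
    for th,ti in zip(ths,tilts):
        c,s=np.cos(th),np.sin(th)
        G=H+mx*(a*c+b*s)+mz*(-a*s+b*c); rt=Rt(YAW,ti); P=G+rt.apply([0,19,0])
        rows.append([float(x) for x in np.r_[r0.inv().apply(P-p0).round(1),np.degrees((r0.inv()*rt).as_rotvec()).round(1)]])
    print(rows)
def theta():
    r0,p0=T(); G=p0-r0.apply([0,19,0]); d=G-H; return np.arctan2(d[2],-d[0])-np.arctan2(G0[2]-H[2],H[0]-G0[0])
E
python3 -c "
from h import *
k=np.array([.03,.08,.14,.2,.26]);arc(k,k/.655*20)"
```

```text
[[-0.4, -4.7, -2.6, 0.0, 0.0, 0.8], [-0.8, -12.6, -2.6, 0.0, 0.0, 2.3], [-0.8, -22.0, -2.6, 0.0, 0.0, 4.1], [-0.2, -31.4, -2.6, 0.0, 0.0, 6.0], [1.0, -40.7, -2.6, 0.0, 0.0, 7.8]]
```

```bash
python3 -m crank '[[0,-4.5,0,0,0,1],[-0.5,-12.5,0,0,0,2.5],[-0.5,-22,0,0,0,4],[0,-31,0,0,0,6],[1,-40.5,0,0,0,8]]'; python3 -c "
from h import *
print(theta())
k=np.array([.3,.35,.4,.45,.5]);arc(k,k/.655*20)"
```

```text
t: 18.7
eef_pos: [455.4, 164.4, 130.1]
tcp_rot: [-1.571, 0.145, 0.018]
ft_force: [2.7, 0.4, -8.5]
opening: 0.225
0.25701479653359055
[[0.4, -6.7, -2.6, 0.0, 0.0, 0.9], [1.0, -14.5, -2.6, 0.0, 0.0, 2.4], [2.0, -22.2, -2.6, 0.0, 0.0, 3.9], [3.3, -29.9, -2.6, 0.0, 0.0, 5.5], [5.1, -37.5, -2.6, 0.0, 0.0, 7.0]]
```

```bash
python3 -m crank '[[0.5,-7,0,0,0,1],[1,-14.5,0,0,0,2.5],[2,-22,0,0,0,4],[3.5,-30,0,0,0,5.5],[5,-37.5,0,0,0,7]]'; python3 -c "
from h import *
print(theta())
k=np.array([.53,.57,.61,.64,.655]);arc(k,k/.655*20)
im,d=vision.read_camera('scene'); cv2.imwrite('pics/s9.png',cv2.resize(im[130:330,180:450],None,fx=2.9,fy=2.9))"
```

```text
t: 19.2
eef_pos: [465.3, 164.6, 166.1]
tcp_rot: [-1.571, 0.27, 0.018]
ft_force: [-0.6, 0.6, -8.3]
opening: 0.223
0.49644849036747796
[[1.0, -5.1, -2.7, 0.0, 0.0, 0.7], [2.1, -11.2, -2.7, 0.0, 0.0, 2.0], [3.5, -17.3, -2.7, 0.0, 0.0, 3.2], [4.6, -21.8, -2.7, 0.0, 0.0, 4.1], [5.3, -24.0, -2.7, 0.0, 0.0, 4.6]]
```

View pics/s9.png

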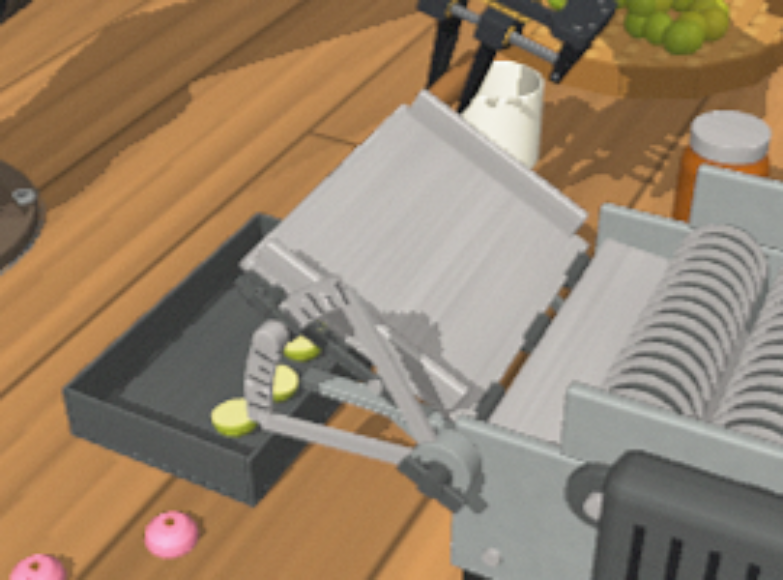

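The thumbscrew looks different here, so I'll look closer before finishing.

Run:
```python
from h import *
s=vision.calibration("scene"); t=vision.calibration("top")
im,d=vision.read_camera("scene"); W=cloud(s,d)
cv2.imwrite("pics/s10.png",cv2.resize(im[200:310,240:370],None,fx=6,fy=5.4,interpolation=cv2.INTER_CUBIC))
im2,d2=vision.read_camera("top"); cv2.imwrite("pics/t10.png",cv2.resize(im2[170:290,330:440],None,fx=6,fy=5,interpolation=cv2.INTER_CUBIC))
print(px(s,(518.5,-175.5,190)),px(t,(518.5,-175.5,190)))
a=np.load("pics/scene0.npy"); 
for v,u in((247,273),(250,268),(238,285)): print(W[v,u].round(),cloud(s,a)[v,u].round())
W2=cloud(t,d2); print(W2[236,399].round())
```

```text
[271.95058341 246.38880375] [399.10630674 236.31268147]
[ 525. -182.  196.] [ 525. -182.  196.]
[ 514. -181.  185.] [ 515. -182.  186.]
[ 532. -156.  199.] [ 533. -157.  200.]
[ 518. -174.  196.]
```

View pics/s10.png

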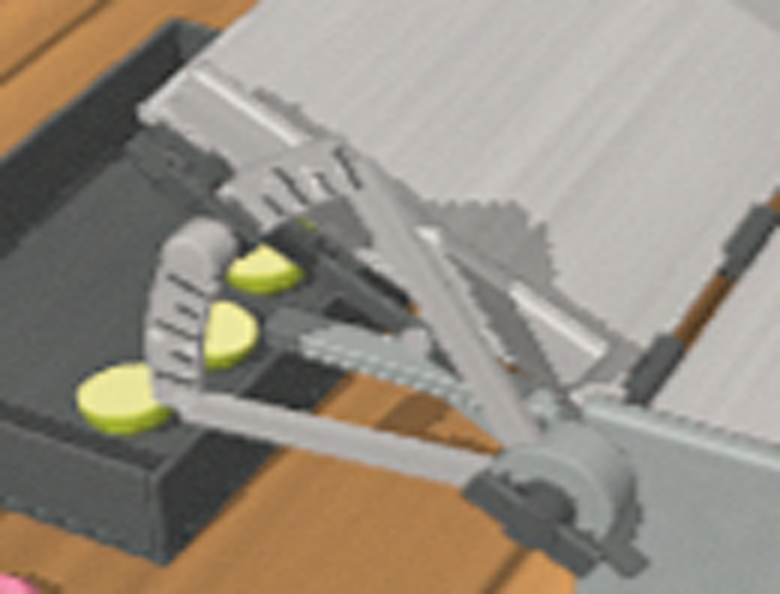

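View pics/t10.png

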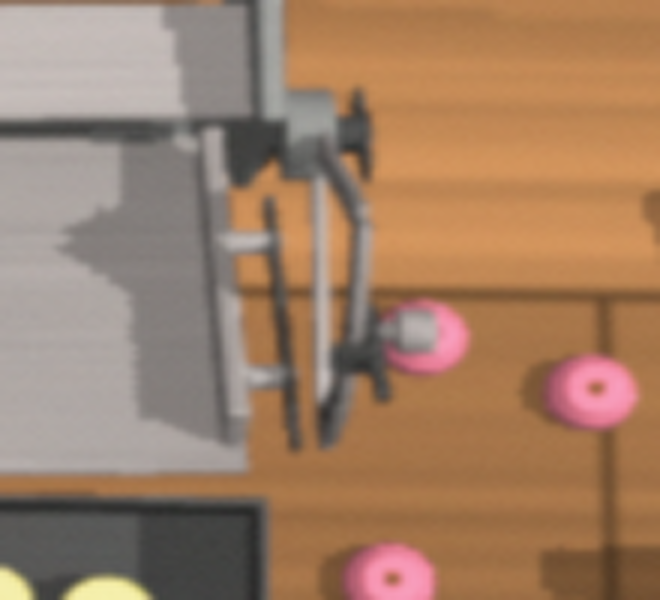

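The tab hasn't moved: its screw is still at scene (273,246). The dark index bar lies just below it. I'll continue to the set angle.

```bash
python3 -m crank '[[1,-5,0,0,0,0.5],[2,-11,0,0,0,2],[3.5,-17,0,0,0,3],[4.5,-21.5,0,0,0,4],[5.5,-24,0,0,0,4.5]]';  python3 -m crank '[[0,0,0,0,0,0],[0,0,0,0,0,0]]'
python3 - <<'E'
from h import *
print(theta())
for n in("scene","top"):
    c=vision.calibration(n); im,d=vision.read_camera(n); cv2.imwrite(f"pics/{n}11.png",im); W=cloud(c,d).reshape(-1,3)
    old=cloud(c,np.load(f"pics/{n}0.npy")).reshape(-1,3)
    p=W[(W[:,0]>490)&(W[:,0]<600)&(W[:,1]>-70)&(W[:,1]<70)&(W[:,2]>110)&(W[:,2]<240)]
    for _ in range(3):
        A=np.c_[p[:,0],p[:,1],np.ones(len(p))]; q=np.linalg.lstsq(A,p[:,2],rcond=None)[0]; r=p[:,2]-A@q; p=p[abs(r)<4]
    o=old[(old[:,0]>525)&(old[:,0]<600)&(old[:,1]>-70)&(old[:,1]<70)&(old[:,2]>100)&(old[:,2]<128)]
    q0=np.linalg.lstsq(np.c_[o[:,0],o[:,1],np.ones(len(o))],o[:,2],rcond=None)[0]
    print(n,len(p),"slope angle",np.arctan(-q[0]),"at start",np.arctan(-q0[0]))
im=cv2.imread("pics/scene11.png");cv2.imwrite("pics/s12.png",cv2.resize(im[180:310,220:370],None,fx=5,fy=4.5,interpolation=cv2.INTER_CUBIC))
im=cv2.imread("pics/top11.png");cv2.imwrite("pics/t12.png",cv2.resize(im[170:350,230:440],None,fx=3.5,fy=3.3,interpolation=cv2.INTER_CUBIC))
E
```

```text
t: 19.85
eef_pos: [476.3, 164.9, 187.8]
tcp_rot: [-1.571, 0.35, 0.018]
ft_force: [-7.3, 1.3, -2.3]
opening: 0.222
t: 20.05
eef_pos: [476.1, 164.9, 187.6]
tcp_rot: [-1.571, 0.351, 0.018]
ft_force: [-3.8, 1.2, -4.7]
opening: 0.223
0.6516130587066639
scene 3368 slope angle 0.6385535219542235 at start 2.8698859145365584e-05
top 3106 slope angle 0.6384355073757845 at start -0.0024522873490896826
```

View pics/s12.png

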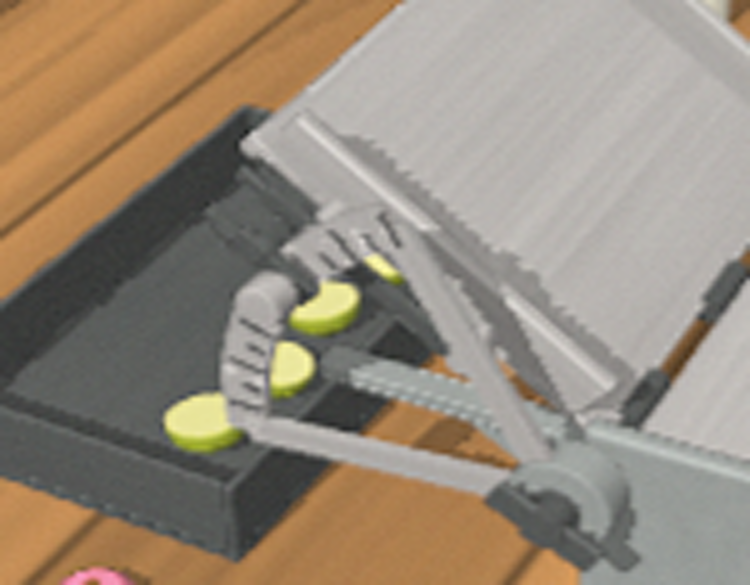

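View pics/t12.png

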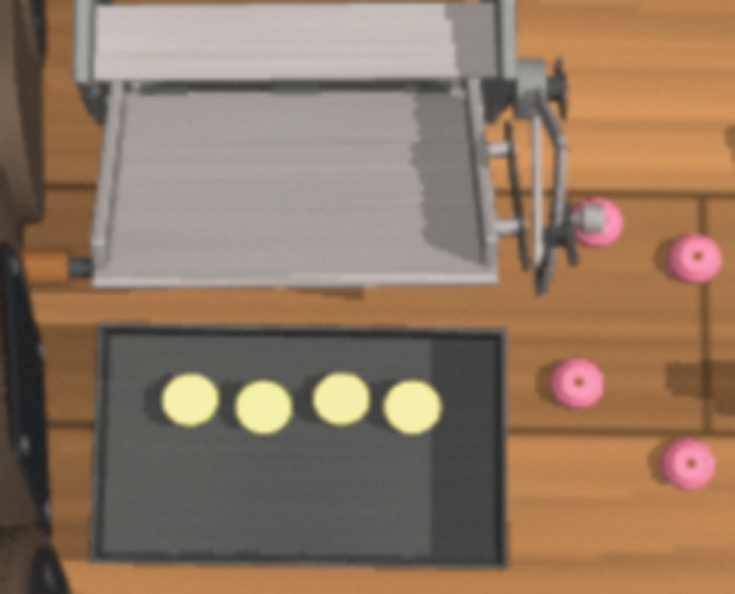

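The top view shows the four halves lying in the pan at (190–412,400) and the tab in its place. The board measures 0.638–0.652 rad, and the tab is at about 0.653. I'll let it settle, check that it holds still, and hand in.

```bash
python3 -m crank '[[0.3,-1,0,0,0,0],[0.3,-1,0,0,0,0],[0.3,-1,0,0,0,0],[0.3,-1,0,0,0,0],[0.3,-1,0,0,0,0]]'; python3 -m crank '[[0,0,0,0,0,0],[0,0,0,0,0,0],[0,0,0,0,0,0],[0,0,0,0,0,0],[0,0,0,0,0,0]]'
python3 - <<'E'
from h import *
print(theta(),abs(env.state()["qvel"]).max())
c=vision.calibration("top"); im,d=vision.read_camera("top"); W=cloud(c,d).reshape(-1,3)
p=W[(W[:,0]>500)&(W[:,0]<600)&(W[:,1]>-70)&(W[:,1]<70)&(W[:,2]>110)&(W[:,2]<240)]
q=np.linalg.lstsq(np.c_[p[:,0],p[:,1],np.ones(len(p))],p[:,2],rcond=None)[0];print(np.arctan(-q[0]),d[236,399])
im,d=vision.read_camera("scene"); cv2.imwrite("pics/s13.png",im)
E
```

```text
t: 20.65
eef_pos: [476.7, 164.9, 188.5]
tcp_rot: [-1.571, 0.35, 0.018]
ft_force: [-4.0, 0.1, -3.7]
opening: 0.224
t: 21.15
eef_pos: [476.7, 164.9, 188.6]
tcp_rot: [-1.571, 0.35, 0.018]
ft_force: [-3.5, 0.4, -4.1]
opening: 0.223
0.658675495881898 0.0019317064281645726
0.6460951324269602 1012.6871
```

View pics/s13.png

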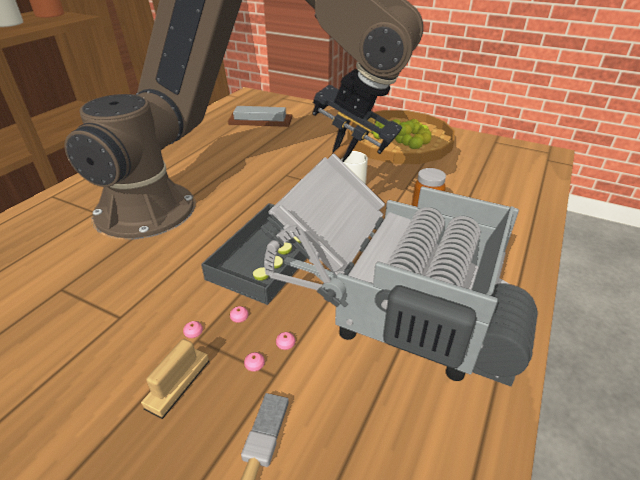

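The board is held still at about 0.65 rad, and the scraper, brush, mug and jar are all in place.

```bash
python3 -c "
from cell import job
print(job.job_done())"
```

```text
the job is handed in; nothing more can be done
None
```

I scraped all four halves into the pan with the wooden block, in two strokes with the board down. I then stood the scraper back where it was and swung the board up by its side handle. I handed the job in at about 21 s with the gripper still holding the board, so you can tighten the pivot clamp. No verdict was reported.

Last checks:
- **Board angle:** it reads 0.646 rad from the depth image and 0.659 from the arm position, against about 0.653 for the set tab. These differ by about 0.013 rad, well inside the 0.08 allowed. The board was still, and the wrist force was about 5 N.
- **Halves:** all four are visible in the pan.
- **Set tab:** it reads the same place as at the start.
- **Scraper:** it stands free on the bench, well clear of the pan.
- **Mug, brush and jar:** I compared these by eye in the pictures only; they look unmoved.

No check failed.

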